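Unlatch the loupe's display case

TASK

I need the loupe: of the two clear-lidded cases, unlatch the one that has the black loupe in it. Turn the knob on its lid a quarter turn clockwise, up to its stop, then let go so that the lid springs up. Leave the other case shut.

Things in the scene. Friction and masses are not known exactly. Their poses are not given: they have to be found in the camera images.
- grip_loupe (a point): Black wing knob on the lid of the case with the black loupe: point on its turning axis 24 mm above the lid top, 90 mm above the chest top. Upright bar 40 long, 10 thick, top 32 mm above the lid; its round foot, 40 mm across, ends 4 mm above the lid. Turns with the knob: x along the bar, y across its 10 mm, z the turning axis (up while shut).
- knob_loupe (a joint): Turn of that knob, rad, growing clockwise seen from above. 0 is latched, the bar then running from front to rear of the case; starts between 0 and 0.12; hard stop at 1.60. A cam below the lid frees the lid at about 1.15 (66 degrees). It turns easily (under 0.1 N m) and stays where it is left.
- lid_loupe (a joint): Lid of that blue case (fixed, 160 deep, 200 wide, lid top at 66 mm, clear window, hinged at the rear; knob midway along the front strip, 30 mm from the front edge, nearest the robot). Rad: 0 shut, stop at 0.45. Once the cam is off, a weak spring (under 3 N at the knob) lifts its front to the stop, unless knob or lid is held down.
- lid_staples (a joint): Lid of the other case, which looks alike but holds a red and white staple carton. Rad: 0 shut; it must stay shut. The two cases stand side by side, left and right, in either order, each turned up to 20 degrees.

How it is judged:
By the outcome, as a careful person would: the job done as asked, in the order asked, and still so for the second after the job is handed in, with the robot touching nothing.
It also fails if it takes over 38 s, if anything falls off the work surface, if the arm or the gripper's body presses on something with over 40 N, if the wrist force passes 120 N, or if a joint passes its speed limit or range.

ROBOT

A 6-joint arm with a two-finger parallel gripper is mounted at the origin on a cart in front of the work surface, level with it; the furniture and walls round the work are solid. World frame = base frame: x ahead of the robot, y to its left, z up, the work surface at z = 0. Lengths are in mm, angles in rad, forces in N, time in s.
With the tool pointing down it reaches from about 350 to 975 mm from the base axis. Payload 7.1 kg.
Tool frame: the origin (TCP) lies at the very end of the fingers, on their centre line; the grasp point (between the pads) lies 19 mm behind it (ctrl.grip_point_offset is the distance from the TCP to the grasp point, in mm); x points along the fingers, y is the direction in which the jaws open and shut, and the axes are right-handed (so a half turn about x gives the same grasp; the last joint's range is limited). The gripper opens to 88 mm and grips with 3 to 60 N. Pads are 20 mm wide; open, the fingers measure 115 mm over their backs; the gripper's body (75 mm by 178 mm) begins 61 mm behind the grasp point.
Start: joints at [-1.212, 0.423, 1.63, -0, 1.089, -0.019], TCP at [230.564, -580.9, 222.675] pointing down, gripper open.
Joint ranges: [-3, 3], [-0.9, 2.11], [0.09, 2.58], [-1.31, 4.45], [0.11, 2.69], [-2.54, 2.54]. Speed limits (rad/s): [2.39, 2.39, 3.01, 3.14, 3.14, 3.14].

INTERFACE

Orientations are given as a rotation vector (axis times angle).
In Python, from workcell import ctrl, vision, workorder gives the robot as it stands.
- The arm moves only by the shell command python3 -m crank 'ROWS'. ROWS is JSON, a list of rows, each a list of 3 entries, a list of its own where there are three numbers: the shift along the tool's x, y, z in m, then the turn, a rotation vector about the tool's x, y, z in rad, then the finger opening in m, from 0 to 0.0878. In form: [[[dx, dy, dz], [wx, wy, wz], jaw], ...]. A call has exactly 8 rows; each row shifts and turns the commanded pose from where the row before left it, along the tool's axes as they then stand; what a row does not reach is not made up. A row lasts 1/12 s, in which the tool goes at most 41.7 mm and 7.16 degrees, less where a joint would pass 70% of its speed; a pose out of reach is approached as far as the arm can. A call with a gripper value outside its range is refused whole. The fingers move at their own pace and stop on an object; the grip force is fixed at half the most. Time passes only in rows, so rows that do not move let the fingers close, or fill a call up. It gives the time, the measured TCP pose, the force and the opening at its end, in the units of the state.
- ctrl.get_obs(): the state, without advancing time (a new reading comes with each control period).
- vision.get_image(name): name is "scene" or "top" or "wrist"; returns a dict with "img" (384x512x3 uint8, blue, green, red), "mtx" (3x3 intrinsics, pixels), "k1" (the pictures are not rectified: a ray, as slopes to the right and down, at radius r is drawn at 1 + k1 r^2 times it, then the intrinsics apply), "rvec" (rotation vector, rad) and "tvec" (3), from world to camera coordinates, as OpenCV has them; the wrist camera has in their place "hand_eye" (4x4, takes a point from camera to tool coordinates, whose origin is the TCP and whose axes are the tool frame's). Camera axes: x right, y down, z forward; pixel columns grow to the right and rows downward; lengths in mm; the calibration is good to about 2 mm. A picture is of the moment at which its call begins: read the wrist's pose just before it. There is no depth.
- workorder.close_job(): hands the job in, once; it reports no verdict.
The state is a dict: "t": time; "qpos": joint angles; "qvel": joint speeds; "joint_torque": joint torques, N m; "ee_pos": TCP position; "orientation": TCP orientation; "ft_force": force on the tool from outside, world axes, zero at the start; "moment": the same for the moment, N m; "width": finger opening in mm.
Only numpy, scipy, OpenCV 4.12 (cv2) and the standard library are available. Lean on these libraries where they do the work, as an engineer would, in place of code of your own. Each camera call takes 0.05 s, during which the arm holds its last target.

## Working session

There is one attempt and no reset: what is moved stays moved. The work goes in short steps, Python scripts to look and compute and a shell command to move; the robot and the scene stay as the last step left them, time stands still between calls to the robot, and variables do not carry over. Pictures are saved under pics/ and viewed, and the job is handed in when it is done.

```bash
mkdir -p pics
python3 - <<'E'
from workcell import ctrl, vision
import cv2,pickle
o=ctrl.get_obs(); print(o)
for n in ("scene","top","wrist"):
    d=vision.get_image(n); pickle.dump(d,open(n+".pkl","wb")); cv2.imwrite(f"pics/{n}0.png",d["img"])
    print(n,{k:v for k,v in d.items() if k!="img"})
E
```

```text
{'t': 0.0, 'qpos': array([-1.21197949e+00,  4.23829326e-01,  1.63067970e+00,  1.38757012e-05,
        1.08859155e+00, -1.89935322e-02]), 'qvel': array([ 0.0005205 , -0.00094126,  0.00202002,  0.00127696,  0.00091423,
        0.00086429]), 'joint_torque': array([ 1.77405022e-03, -5.44616890e+01, -2.73658437e+01,  6.45376160e-02,
        2.26931105e-02, -1.31226798e-04]), 'ee_pos': array([ 230.39198829, -580.39448988,  221.9129293 ]), 'orientation': array([ 2.01512915,  0.38682979, -2.01562749]), 'ft_force': array([ 0.19504651,  0.3520404 , -0.50776688]), 'moment': array([-0.02022682,  0.06594942,  0.03368639]), 'width': 87.71387585698578}
scene {'mtx': array([[357.35450333,   0.        , 253.33085196],
       [  0.        , 357.35450333, 190.31702985],
       [  0.        ,   0.        ,   1.        ]]), 'k1': -0.07932458638016578, 'rvec': array([ 2.39046542, -0.81699884,  0.26657247]), 'tvec': array([-486.94312184,  339.33485277,  740.00810909])}
top {'mtx': array([[378.87611051,   0.        , 257.68790509],
       [  0.        , 378.87611051, 193.71677765],
       [  0.        ,   0.        ,   1.        ]]), 'k1': -0.09751162133015721, 'rvec': array([ 2.19794846, -2.14958917,  0.08909807]), 'tvec': array([-25.06728604, 615.50592595, 915.78775033])}
wrist {'mtx': array([[344.54156353,   0.        , 249.7639694 ],
       [  0.        , 344.54156353, 195.38187721],
       [  0.        ,   0.        ,   1.        ]]), 'k1': -0.0006705759690563036, 'hand_eye': array([[ 3.73639868e-04, -2.53637320e-01,  9.67299318e-01,
        -1.62412999e+02],
       [ 9.99999117e-01,  1.32841370e-03, -3.79450770e-05,
         3.41095516e-01],
       [-1.27534938e-03,  9.67298478e-01,  2.53637592e-01,
        -6.87077964e+01],
       [ 0.00000000e+00,  0.00000000e+00,  0.00000000e+00,
         1.00000000e+00]])}
```

View pics/scene0.png

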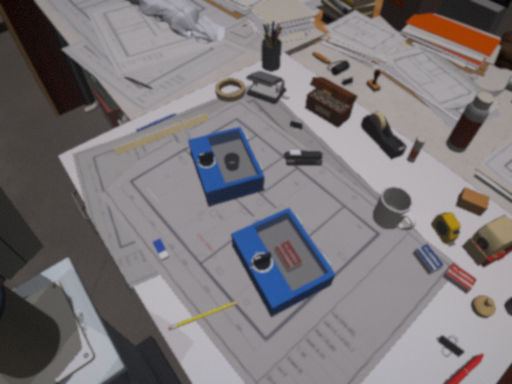

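View pics/top0.png

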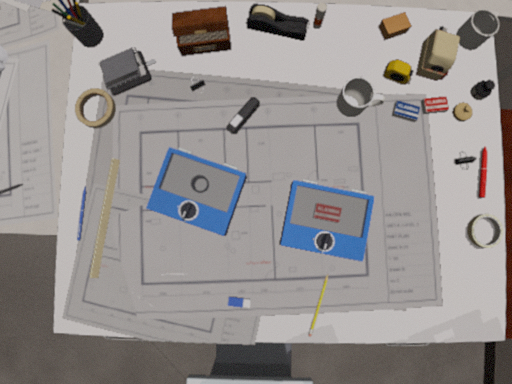

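View pics/wrist0.png

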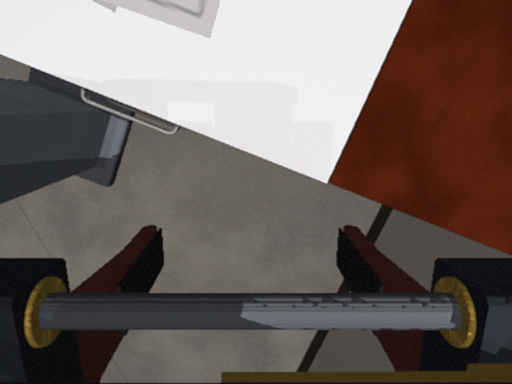

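The top view shows the loupe case on the left, with its knob near (188,210) and the loupe at (201,184). The staple case is on the right, with its knob near (324,241). Next I'll measure the loupe case.

```bash
cat > h.py <<'E'
import numpy as np,cv2
def ray(d,uv):
    K=d["mtx"]; dist=np.array([d["k1"],0,0,0,0.])
    p=cv2.undistortPoints(np.array(uv,float).reshape(-1,1,2),K,dist,).reshape(-1,2)
    R=cv2.Rodrigues(d["rvec"])[0]; C=-R.T@d["tvec"]
    D=np.c_[p,np.ones(len(p))]@R
    return C,D
def onz(d,uv,z):
    C,D=ray(d,uv); return C+D*((z-C[2])/D[:,2])[:,None]
E
python3 - <<'E'
import pickle,cv2,numpy as np
from h import *
for n,box in (("top",(140,140,260,250)),("scene",(180,115,275,215))):
    d=pickle.load(open(n+".pkl","rb")); im=d["img"]; x0,y0,x1,y1=box
    hsv=cv2.cvtColor(im,cv2.COLOR_BGR2HSV)
    m=cv2.inRange(hsv,(100,120,60),(125,255,255)); mm=np.zeros_like(m); mm[y0:y1,x0:x1]=m[y0:y1,x0:x1]
    cs,_=cv2.findContours(mm,cv2.RETR_EXTERNAL,cv2.CHAIN_APPROX_NONE); c=max(cs,key=cv2.contourArea)
    if n=="top":
        w=onz(d,c.reshape(-1,2),66)[:,:2].astype(np.float32); print(cv2.minAreaRect(w), cv2.boxPoints(cv2.minAreaRect(w)))
    bl=(im.max(2)<60)&(hsv[...,1]<150)
    b=np.zeros_like(m); b[y0:y1,x0:x1]=bl[y0:y1,x0:x1]*255
    k,l,s,ce=cv2.connectedComponentsWithStats(b)
    for i in range(1,k):
        if s[i,4]>10: print(n,s[i],ce[i],onz(d,ce[i],90))
    cv2.imwrite(f"pics/{n}z.png",cv2.resize(im[y0:y1,x0:x1],None,fx=5,fy=5,interpolation=cv2.INTER_CUBIC))
E
```

```text
((616.6538696289062, 136.15821838378906), (200.52915954589844, 156.26638793945312), 72.08460998535156) [[511.46658   64.790016]
 [660.15594   16.720558]
 [721.8412   207.52643 ]
 [573.1518   255.59589 ]]
top [182 204  11  14  60] [187.46666667 209.35      ] [[570.33679472 150.47272311  90.        ]]
scene [200 153  13  12 127] [206.27559055 158.76377953] [[567.55239546 140.37321655  90.        ]]
scene [225 154  13  16 147] [231.57142857 160.97959184] [[615.6843532   93.12310413  90.        ]]
scene [245 180  18  11  74] [254.97297297 184.86486486] [[615.84345988  -6.44782522  90.        ]]
scene [242 189   7   4  12] [245.   190.25] [[586.27566398  -4.56849552  90.        ]]
scene [234 191   7   4  12] [236.83333333 192.66666667] [[566.0819068    1.79140281  90.        ]]
```

View pics/topz.png

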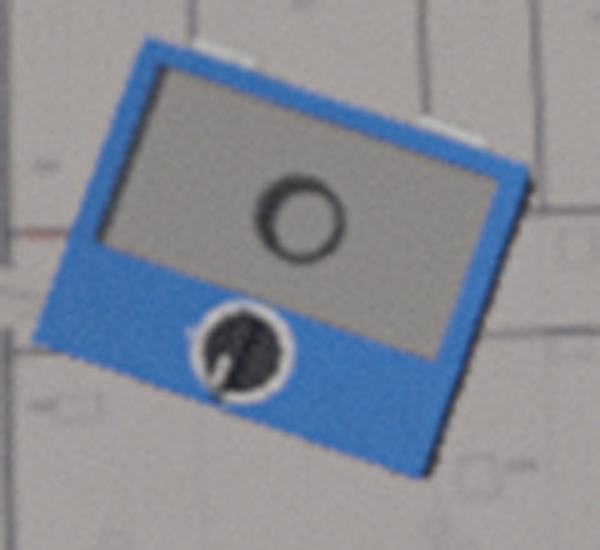

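View pics/scenez.png

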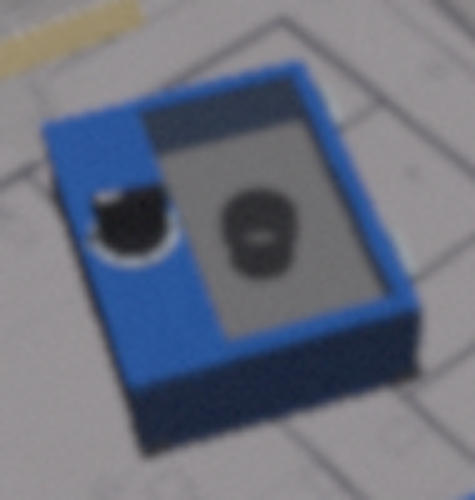

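Run:
```python
import numpy as np
from scipy.spatial.transform import Rotation as R
from workcell import ctrl
o=ctrl.get_obs(); r=R.from_rotvec(o["orientation"]); print(np.round(r.as_matrix(),3),o["t"])
T=r.as_matrix(); yaw=np.degrees(np.arctan2(T[1,1],T[0,1])); print("tool y yaw",yaw,"q1",np.degrees(o["qpos"][0]))
d=np.array([571,151,150])-o["ee_pos"]; print("tool shift mm",T.T@d)
```

```text
[[-0.     0.369 -0.929]
 [ 0.001 -0.929 -0.369]
 [-1.    -0.001 -0.   ]] 0.15
tool y yaw -68.35204151076427 q1 -69.44218865167772
tool shift mm [  72.76376618 -554.17870633 -586.4067599 ]
```

```bash
for i in 1; do python3 -m crank '[[[0,-0.0231,-0.0244],[0,0,0],0.0878],[[0,-0.0231,-0.0244],[0,0,0],0.0878],[[0,-0.0231,-0.0244],[0,0,0],0.0878],[[0,-0.0231,-0.0244],[0,0,0],0.0878],[[0,-0.0231,-0.0244],[0,0,0],0.0878],[[0,-0.0231,-0.0244],[0,0,0],0.0878],[[0,-0.0231,-0.0244],[0,0,0],0.0878],[[0,-0.0231,-0.0244],[0,0,0],0.0878]]'; done
```

```text
t: 0.82
ee_pos: [344.1, -335.5, 222.6]
orientation: [2.015, 0.385, -2.015]
ft_force: [0.9, 0.2, -0.3]
width: 87.7
```

```bash
python3 -m crank '[[[0,-0.0231,-0.0244],[0,0,0],0.0878],[[0,-0.0231,-0.0244],[0,0,0],0.0878],[[0,-0.0231,-0.0244],[0,0,0],0.0878],[[0,-0.0231,-0.0244],[0,0,0],0.0878],[[0,-0.0231,-0.0244],[0,0,0],0.0878],[[0,-0.0231,-0.0244],[0,0,0],0.0878],[[0,-0.0231,-0.0244],[0,0,0],0.0878],[[0,-0.0231,-0.0244],[0,0,0],0.0878]]'
python3 -m crank '[[[0,-0.0231,-0.0244],[0,0,0],0.0878],[[0,-0.0231,-0.0244],[0,0,0],0.0878],[[0,-0.0231,-0.0244],[0,0,0],0.0878],[[0,-0.0231,-0.0244],[0,0,0],0.0878],[[0,-0.0231,-0.0244],[0,0,0],0.0878],[[0,-0.0231,-0.0244],[0,0,0],0.0878],[[0,-0.0231,-0.0244],[0,0,0],0.0878],[[0,-0.0231,-0.0244],[0,0,0],0.0878]]'
python3 -m crank '[[[0,0,0],[-0.12,0,0],0.0878],[[0,0,0],[-0.12,0,0],0.0878],[[0,0,0],[-0.12,0,0],0.0878],[[0,0,0],[-0.12,0,0],0.0878],[[0,0,0],[-0.12,0,0],0.0878],[[0,0,0],[-0.12,0,0],0.0878],[[0,0,0],[-0.12,0,0],0.0878],[[0,0,0],[-0.12,0,0],0.0878]]'
```

```text
t: 1.48
ee_pos: [457.4, -91.7, 222.7]
orientation: [2.015, 0.385, -2.015]
ft_force: [1.2, -1.2, 0.8]
width: 87.6
t: 2.15
ee_pos: [570.6, 152.1, 222.4]
orientation: [2.014, 0.385, -2.015]
ft_force: [0.5, 0.0, 1.0]
width: 87.2
t: 2.82
ee_pos: [570.1, 150.4, 222.4]
orientation: [1.374, 1.093, -1.375]
ft_force: [-0.1, 0.6, 0.4]
width: 87.9
```

```bash
python3 -m crank '[[[0,0,0],[-0.12,0,0],0.0878],[[0,0,0],[-0.12,0,0],0.0878],[[0,0,0],[-0.12,0,0],0.0878],[[0,0,0],[-0.12,0,0],0.0878],[[0,0,0],[-0.12,0,0],0.0878],[[0,0,0],[-0.12,0,0],0.0878],[[0,0,0],[-0.12,0,0],0.0878],[[0,0,0],[-0.12,0,0],0.0878]]'
python3 -m crank '[[[0,0,0],[-0.12,0,0],0.0878],[[0,0,0],[-0.12,0,0],0.0878],[[0,0,0],[-0.12,0,0],0.0878],[[0,0,0],[-0.12,0,0],0.0878],[[0,0,0],[0,0,0],0.0878],[[0,0,0],[0,0,0],0.0878],[[0,0,0],[0,0,0],0.0878],[[0,0,0],[0,0,0],0.0878]]'
python3 - <<'E'
import numpy as np,cv2,pickle
from scipy.spatial.transform import Rotation as R
from workcell import ctrl,vision
o=ctrl.get_obs(); d=vision.get_image("wrist"); pickle.dump((o,d),open("w1.pkl","wb"))
cv2.imwrite("pics/w1.png",d["img"])
T=R.from_rotvec(o["orientation"]).as_matrix()
print(o["ee_pos"],o["qpos"],np.degrees(np.arctan2(T[1,1],T[0,1])),np.round(T,3))
E
```

```text
t: 3.48
ee_pos: [570.2, 150.4, 222.4]
orientation: [0.654, 1.47, -0.655]
ft_force: [-0.2, -0.1, -0.7]
width: 88.0
t: 4.15
ee_pos: [570.3, 150.4, 222.6]
orientation: [0.287, 1.552, -0.287]
ft_force: [-0.2, -0.2, -0.1]
width: 87.6
[570.30565731 150.40984193 222.61086499] [ 2.37653874e-01  3.71994009e-01  1.70978034e+00  7.08885329e-05
  1.05997427e+00 -9.66906063e-01] 69.0142147105075 [[-0.     0.358  0.934]
 [ 0.     0.934 -0.358]
 [-1.    -0.    -0.   ]]
```

View pics/w1.png

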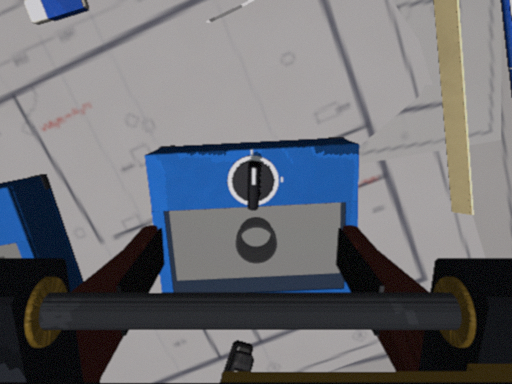

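The wrist view shows the loupe case with the bar nearly vertical, from about (255,163) to (253,208), centred between the fingers. I'll measure the bar at its top height and use it to correct position.

Run:
```python
import numpy as np,cv2,pickle
from scipy.spatial.transform import Rotation as R
o,d=pickle.load(open("w1.pkl","rb")); im=d["img"]
cv2.imwrite("pics/w1z.png",cv2.resize(im[140:225,210:300],None,fx=7,fy=7,interpolation=cv2.INTER_CUBIC))
T=R.from_rotvec(o["orientation"]).as_matrix(); H=d["hand_eye"]
def onz(uv,z):
    p=cv2.undistortPoints(np.array(uv,float).reshape(-1,1,2),d["mtx"],np.array([d["k1"],0,0,0.])).reshape(-1,2)
    C=T@H[:3,3]+o["ee_pos"]; D=(np.c_[p,np.ones(len(p))]@H[:3,:3].T)@T.T
    return C+D*((z-C[2])/D[:,2])[:,None]
# bright ring (white, on lid) -> ellipse centre; bar darkest
hsv=cv2.cvtColor(im,cv2.COLOR_BGR2HSV)
m=((hsv[...,1]>140)&(hsv[...,0]>95)).astype(np.uint8)*255
roi=np.zeros_like(m); roi[145:212,200:310]=255-m[145:212,200:310]
k,l,s,ce=cv2.connectedComponentsWithStats(roi)
print([ (s[i].tolist(),ce[i]) for i in range(1,k) if s[i,4]>50])
dk=np.zeros_like(m); dk[150:215,225:285]=((im.max(2)<28)*255)[150:215,225:285]
k,l,s,ce=cv2.connectedComponentsWithStats(dk)
for i in range(1,k):
    if s[i,4]>20: print("dark",s[i],ce[i],onz(ce[i],98))
print("case front corners",onz([[150,155],[357,140]],66)); print(onz([[254,181]],66),onz([[254.5,163],[253,208]],98))
```

```text
[([200, 148, 110, 64, 2780], array([255.32194245, 186.29856115]))]
dark [248 161  14  47 215] [254.77209302 178.2372093 ] [[563.30564069 157.29390071  98.        ]]
case front corners [[514.37591619  72.24958461  66.        ]
 [569.69097604 255.72764195  66.        ]]
[[571.9306257  153.72818159  66.        ]] [[551.00460274 161.69830213  98.        ]
 [587.44417997 146.52479784  98.        ]]
```

View pics/w1z.png

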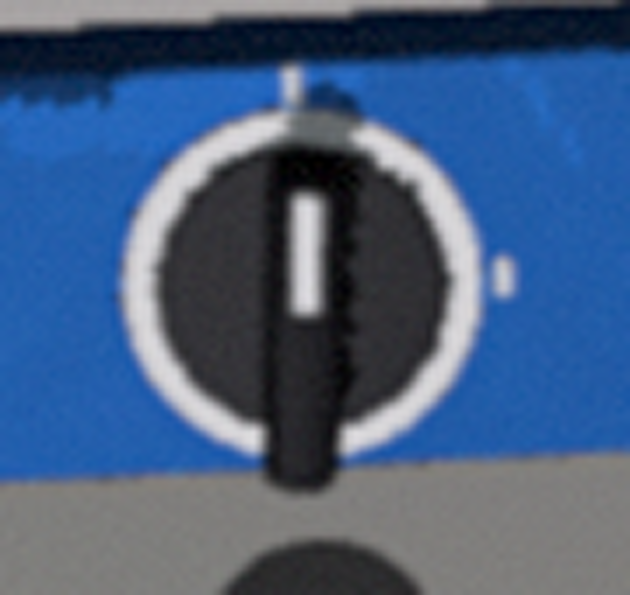

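Run:
```python
import numpy as np,cv2,pickle
from scipy.spatial.transform import Rotation as R
o,d=pickle.load(open("w1.pkl","rb"))
T=R.from_rotvec(o["orientation"]).as_matrix(); H=d["hand_eye"]
def onz(uv,z):
    p=cv2.undistortPoints(np.array(uv,float).reshape(-1,1,2),d["mtx"],np.array([d["k1"],0,0,0.])).reshape(-1,2)
    C=T@H[:3,3]+o["ee_pos"]; D=(np.c_[p,np.ones(len(p))]@H[:3,:3].T)@T.T
    return C+D*((z-C[2])/D[:,2])[:,None]
a=onz([[253.9,166.4],[253,210]],98); print(a,np.linalg.norm(a[1]-a[0]),np.degrees(np.arctan2(*(a[1]-a[0])[1::-1])))
k=a.mean(0); r=onz([[210+303/7,140+285/7]],66)[0]; print(k,r)
for q in (k,r,np.array([571,151,98])): print((T.T@(q-o["ee_pos"])).round(1))
```

```text
[[553.5267283  160.20415824  98.        ]
 [589.142654   145.88039146  98.        ]] 38.38833753461656 -21.908664083328716
[571.33469115 153.04227485  98.        ] [571.43083281 153.19457238  66.        ]
[124.6   2.8   0. ]
[1.566e+02 3.000e+00 1.000e-01]
[124.6   0.8   0.5]
```

```bash
python3 -m crank '[[[0.02,0.002,0],[0,0,0],0.0878],[[0.025,0,0],[0,0,0],0.0878],[[0.025,0,0],[0,0,0],0.0878],[[0.025,0,0],[0,0,0],0.0878],[[0.025,0,0],[0,0,0],0.0878],[[0.015,0,0],[0,0,0],0.0878],[[0.008,0,0],[0,0,0],0.0878],[[0.0045,0,0],[0,0,0],0.0878]]'
python3 -m crank '[[[0,0,0],[0,0,0],0.05],[[0,0,0],[0,0,0],0.04],[[0,0,0],[0,0,0],0.03],[[0,0,0],[0,0,0],0.02],[[0,0,0],[0,0,0],0.015],[[0,0,0],[0,0,0],0.005],[[0,0,0],[0,0,0],0.005],[[0,0,0],[0,0,0],0.005]]'
python3 - <<'E'
from workcell import ctrl,vision
import cv2
cv2.imwrite("pics/w2.png",vision.get_image("wrist")["img"]); o=ctrl.get_obs(); print(o)
E
```

```text
t: 4.87
ee_pos: [570.6, 152.1, 74.0]
orientation: [0.286, 1.553, -0.287]
ft_force: [-0.2, -1.0, 0.2]
width: 87.8
t: 5.53
ee_pos: [571.2, 152.3, 75.4]
orientation: [0.286, 1.552, -0.285]
ft_force: [-0.1, 0.1, 0.3]
width: 38.0
{'t': 5.5833, 'qpos': array([ 2.40480925e-01,  5.74806645e-01,  1.78972668e+00,  1.14504008e-05,
        7.76889666e-01, -9.66518701e-01]), 'qvel': array([-1.24629392e-03,  2.58060398e-03,  1.44759068e-05, -4.37517638e-04,
       -7.22365436e-04,  2.15310567e-03]), 'joint_torque': array([-3.33278958e-04, -5.56767583e+01, -1.97925156e+01,  2.05100753e-02,
        6.80311793e-02,  4.19096059e-04]), 'ee_pos': array([571.10361781, 152.30488033,  75.29918085]), 'orientation': array([ 0.28550127,  1.55173104, -0.28537997]), 'ft_force': array([ 0.38679903, -0.26196217, -0.5533135 ]), 'moment': array([ 0.02079505, -0.1228809 ,  0.04177768]), 'width': 34.01364388211721}
```

View pics/w2.png

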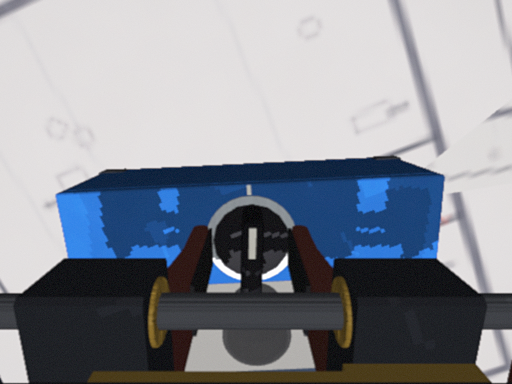

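The fingers straddle the bar, which is at about column 252 with the pads at about 205 and 297. They are still closing.

```bash
python3 -m crank '[[[0,0,0],[0,0,0],0.005],[[0,0,0],[0,0,0],0.005],[[0,0,0],[0,0,0],0.005],[[0,0,0],[0,0,0],0.005],[[0,0,0],[0,0,0],0.005],[[0,0,0],[0,0,0],0.005],[[0,0,0],[0,0,0],0.005],[[0,0,0],[0,0,0],0.005]]'
```

```text
t: 6.25
ee_pos: [571.3, 152.9, 75.2]
orientation: [0.286, 1.551, -0.285]
ft_force: [0.5, 5.2, -2.2]
width: 9.8
```

```bash
python3 -m crank '[[[0,0.001,0],[0,0,0],0.005],[[0,0,0],[0.1,0,0],0.005],[[0,0,0],[0.1,0,0],0.005],[[0,0,0],[0.1,0,0],0.005],[[0,0,0],[0.1,0,0],0.005],[[0,0,0],[0.1,0,0],0.005],[[0,0,0],[0.1,0,0],0.005],[[0,0,0],[0,0,0],0.005]]'
python3 - <<'E'
from workcell import ctrl,vision
import cv2
cv2.imwrite("pics/w3.png",vision.get_image("wrist")["img"]); o=ctrl.get_obs(); print(o)
E
```

```text
t: 6.92
ee_pos: [571.2, 152.9, 75.2]
orientation: [0.754, 1.436, -0.755]
ft_force: [-0.4, 0.6, -0.1]
width: 10.2
{'t': 6.9667, 'qpos': array([ 2.41656293e-01,  5.75639750e-01,  1.78853008e+00, -5.20642854e-04,
        7.78039281e-01, -3.66883192e-01]), 'qvel': array([-0.00010333, -0.00035818,  0.00054187,  0.00137721, -0.00141987,
       -0.05364144]), 'joint_torque': array([-2.12343559e-01, -5.55463421e+01, -1.99382544e+01, -4.61709627e-02,
       -1.04740814e-01,  6.79689646e-01]), 'ee_pos': array([571.23892343, 152.93450037,  75.14757418]), 'orientation': array([ 0.74954809,  1.437677  , -0.75065351]), 'ft_force': array([-1.50311727,  0.07417438,  0.39891432]), 'moment': array([-0.02090071, -0.01969672, -0.0776902 ]), 'width': 9.864301842679012}
```

View pics/w3.png

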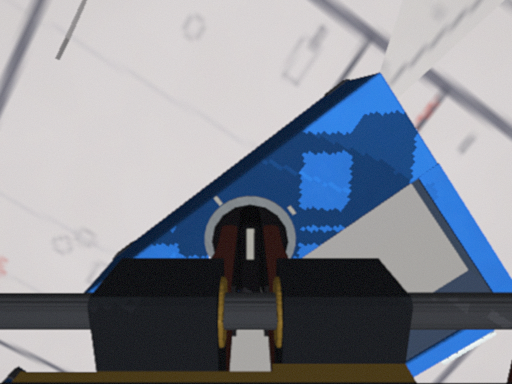

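The bar is turning with the jaws, its white stripe still centred at (250,243), and the forces are tiny. I'll keep turning towards the stop.

```bash
python3 -m crank '[[[0,0,0],[0.1,0,0],0.005],[[0,0,0],[0.1,0,0],0.005],[[0,0,0],[0.1,0,0],0.005],[[0,0,0],[0.1,0,0],0.005],[[0,0,0],[0.1,0,0],0.005],[[0,0,0],[0.1,0,0],0.005],[[0,0,0],[0.1,0,0],0.005],[[0,0,0],[0.1,0,0],0.005]]'
python3 -m crank '[[[0,0,0],[0.05,0,0],0.005],[[0,0,0],[0.03,0,0],0.005],[[0,0,0],[0.02,0,0],0.005],[[0,0,0],[0.02,0,0],0.005],[[0,0,0],[0.01,0,0],0.005],[[0,0,0],[0,0,0],0.005],[[0,0,0],[0,0,0],0.005],[[0,0,0],[0,0,0],0.005]]'
cat > st.py <<'E'
from workcell import ctrl
import numpy as np
from scipy.spatial.transform import Rotation as R
o=ctrl.get_obs();T=R.from_rotvec(o["orientation"]).as_matrix()
print(o["t"],"yaw",np.degrees(np.arctan2(T[1,1],T[0,1])),"q6",o["qpos"][5],"M",o["moment"].round(3),"F",o["ft_force"].round(1),o["ee_pos"].round(1),o["joint_torque"][5],o["width"])
E
python3 st.py
```

```text
t: 7.63
ee_pos: [571.1, 152.9, 75.1]
orientation: [1.35, 1.111, -1.352]
ft_force: [0.0, 0.7, 0.8]
width: 10.0
t: 8.3
ee_pos: [571.1, 153.0, 75.0]
orientation: [1.442, 1.039, -1.443]
ft_force: [-1.8, -1.5, 1.4]
width: 10.1
8.3 yaw -18.465125021567243 q6 0.5641350938520304 M [-0.417  0.396 -0.067] F [-1.8 -1.5  1.4] [571.1 153.   75. ] -0.023177972179837525 10.058868498972217
```

```bash
python3 -m crank '[[[0,0,0],[0.01,0,0],0.005],[[0,0,0],[0.01,0,0],0.005],[[0,0,0],[0.005,0,0],0.005],[[0,0,0],[0,0,0],0.005],[[0,0,0],[0,0,0],0.005],[[0,0,0],[0,0,0],0.005],[[0,0,0],[0,0,0],0.005],[[0,0,0],[0,0,0],0.005]]'; python3 st.py
```

```text
t: 8.97
ee_pos: [571.1, 153.0, 75.1]
orientation: [1.46, 1.024, -1.461]
ft_force: [-2.9, -3.4, 0.9]
width: 9.8
8.9667 yaw -19.93463012185414 q6 0.5897854234569561 M [-0.734  0.64   0.091] F [-2.9 -3.4  0.9] [571.1 153.   75.1] 0.12594475876539946 9.80684257049664
```

```bash
python3 -m crank '[[[0,0,0],[0.02,0,0],0.005],[[0,0,0],[0.01,0,0],0.005],[[0,0,0],[0,0,0],0.005],[[0,0,0],[0,0,0],0.005],[[0,0,0],[0,0,0],0.005],[[0,0,0],[0,0,0],0.005],[[0,0,0],[0,0,0],0.005],[[0,0,0],[0,0,0],0.005]]'; python3 st.py;  python3 - <<'E'
from workcell import vision
import cv2
cv2.imwrite("pics/w4.png",vision.get_image("wrist")["img"])
E
```

```text
t: 9.63
ee_pos: [571.1, 153.1, 75.1]
orientation: [1.481, 1.006, -1.482]
ft_force: [-3.4, -3.2, 0.7]
width: 10.0
9.6333 yaw -21.648327616600696 q6 0.6201426969237858 M [-0.672  0.752  0.612] F [-3.4 -3.2  0.7] [571.1 153.1  75.1] 0.5806494690477848 9.988046992871512
```

View pics/w4.png

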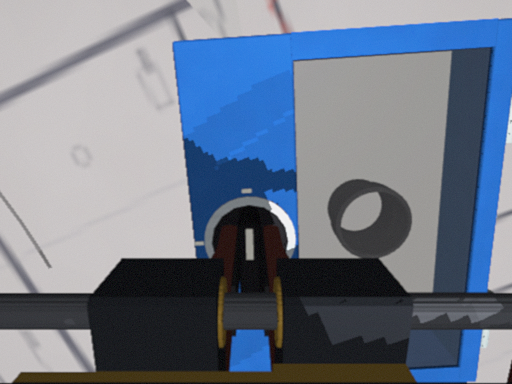

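At the stop the moment about the tool axis has risen to 0.6 N m at yaw −21.6°, and the bar lies across the case. Now I'll release and lift away.

```bash
python3 -m crank '[[[0,0,0],[0,0,0],0.0878],[[0,0,0],[0,0,0],0.0878],[[0,0,0],[0,0,0],0.0878],[[-0.01,0,0],[0,0,0],0.0878],[[-0.02,0,0],[0,0,0],0.0878],[[-0.03,0,0],[0,0,0],0.0878],[[-0.04,0,0],[0,0,0],0.0878],[[-0.04,0,0],[0,0,0],0.0878]]'; python3 st.py
python3 -m crank '[[[-0.03,0,0],[0,0,0],0.0878],[[-0.03,0,0],[0,0,0],0.0878],[[-0.02,0,0],[0,0,0],0.0878],[[0,0,0],[0,0,0],0.0878],[[0,0,0],[0,0,0],0.0878],[[0,0,0],[0,0,0],0.0878],[[0,0,0],[0,0,0],0.0878],[[0,0,0],[0,0,0],0.0878]]'; python3 st.py
python3 - <<'E'
from workcell import vision
import cv2,numpy as np
a=[vision.get_image(n)["img"] for n in ("scene","wrist")]
cv2.imwrite("pics/s5.png",cv2.resize(a[0][90:330,150:400],None,fx=2.4,fy=2.4,interpolation=cv2.INTER_CUBIC));cv2.imwrite("pics/w5.png",a[1])
E
```

```text
t: 10.35
ee_pos: [571.0, 153.3, 216.9]
orientation: [1.482, 1.006, -1.483]
ft_force: [1.3, 0.1, -0.1]
width: 59.4
10.35 yaw -21.678514377144555 q6 0.6201447049510671 M [ 0.09  -0.102 -0.021] F [ 1.3  0.1 -0.1] [571.  153.3 216.9] -0.004514259053394198 59.44301443252273
t: 11.02
ee_pos: [570.7, 153.0, 293.6]
orientation: [1.48, 1.007, -1.485]
ft_force: [0.0, 0.2, -0.7]
width: 88.0
11.0167 yaw -21.661208621114543 q6 0.619900765362232 M [-0.035 -0.032  0.01 ] F [ 0.   0.2 -0.7] [570.7 153.  293.6] 0.0008221735697588883 87.97002639902666
```

View pics/s5.png

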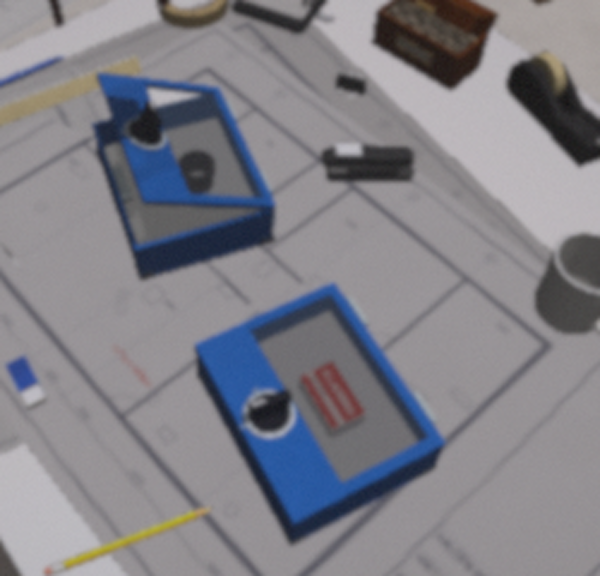

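View pics/w5.png

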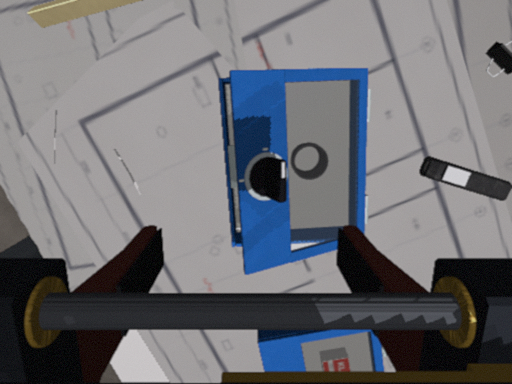

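In the scene view the loupe case's lid stands open, with its front edge raised around (105,85) to (145,195). The staple case is flat and shut, and its knob at (268,410) is untouched. The wrist view shows the bar at (283,160–200), lying across the case, with the gripper clear.

```bash
python3 -c "
from workcell import workorder
print(workorder.close_job())"
```

```text
the job is handed in; nothing more can be done
None
```

The loupe case, the left-hand one, is unlatched and its lid has sprung up. The staple case is still shut.

- **Turn:** I gripped the wing knob and turned it clockwise by about 91° of gripper rotation. The torque about the axis then climbed to 0.6 N m, which I took as the hard stop. I judged this from torque and pictures; there was no direct reading of the knob angle.
- **Release:** I opened the jaws, and the arm lifted straight up.
- **Last checks:** In the pictures, the lid is raised and the knob bar lies across the case. The gripper was about 290 mm above the surface and touching nothing. The force reading was under 1 N.
- **Limits:** I handed the job in at about 11 s. The highest wrist force I read was about 5.5 N. None of the checks failed. The camera measurements of the knob position differed by about 2 mm, and the force on closing the grip showed a sideways offset of about 1 mm. I corrected that before turning.

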